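Jack up the hinged breadboard and hold it

TASK

Someone has to reach under the hinged breadboard. Set the small lever jack on the table with its round saddle centred under the lift pad on the board's ear (marked by the steel disc on top of the ear), then push the jack's handle all the way down so that the jack raises the board, and finish while holding the handle down. Do not lift the board with the gripper itself, keep the jack flat on the table, and leave the screw tin, the slide box and the fork clamp where they are.

Things in the scene. Friction and masses are not known exactly. Their poses are not given: they have to be found in the camera images.
- jack: Small loose grey lever jack, 0.8 kg, on a base plate 235 x 60 x 10 mm. Origin: on the table under the middle of the saddle; x forward (saddle end), y left, z up. Base plate from x = -207 to +28 mm; column at x = 0; two upright side plates at x = -80 mm carry the handle pivot (z = 52 mm) and are the place to grip it; the handle runs back from there to -x. It may be carried or slid.
- saddle: Steel disc, 36 mm in diameter, 10 mm thick, on top of the jack's round column (42 mm in diameter, foot 54 mm, 46 mm high). Origin at the middle of its underside. It rises 75 mm per rad of handle travel, 30 mm in all.
- saddle_top (a point): Middle of the saddle's flat top, 60 mm above the table while the handle is up.
- jack_grip (a point): Point midway between the jack's two side plates, 80 mm behind the saddle, 52 mm above the table: grip here across the 44 mm over both plates (along jack y). The plates are 30 mm long in x and end 72 mm above the table.
- handle (a joint): Jack handle, rad: 0 = up (start; 0.4 rad above level, a return spring brings it back up when let go), 0.4 = all the way down, the handle level. It takes about 2 N down at the cross bar unloaded and 4 to 7 N with the board on the saddle.
- handle_bar (a point): Middle of the handle's black round cross bar (18 mm thick, 64 mm long, along jack y), 150 mm from the pivot: about 110 mm above the table and 218 mm behind the saddle when up, 52 mm above the table and 230 mm behind the saddle when fully down.
- bench_unit: Fixed frame with a hinged aluminium board 225 x 150 x 12 mm, underside 74 mm above the table. Origin: on the table under the lift pad; x points from the ear to the board's hinge (axis along y, x = 237, z = 80 mm). The ear, 52 mm wide, reaches from the board's edge (x = 25 mm) to x = -25 mm. Below the ear and between the frame's rails (110 mm apart, from x = 45 mm) the table is free.
- lift_pad (a point): Middle of the underside of the lift pad, a steel disc 28 mm in diameter under the ear, 68 mm above the table while the board is down (8 mm above the lowered saddle). A dished steel disc of the same diameter on top of the ear, top 89 mm above the table, marks it.
- board (a joint): Tilt of the hinged board, rad: 0 = lying down on its posts; grows as the ear is raised. The full handle stroke raises it to about 0.09. Free to fall back; its weight puts about 5 to 8 N on the saddle.
- fork_clamp_b: Bystander: loose black slotted table clamp, 62 x 28 x 10 mm, origin at the middle of its underside.
- screw_tin: Bystander: loose round metal tin, 66 mm in diameter, 27 mm high, origin at the middle of its underside.
- slide_box: Bystander: loose white slide box, 35 x 85 x 34 mm, origin at the middle of its underside.

How it is judged:
On the way, in this order (a step that is already met when the one before it is completed fails the run):
1. the jack stands flat with its saddle under the lift pad, handle still up and board still down (horizontal distance between saddle_top and lift_pad below 0.012 m and angle between jack's own z axis and vertical below 0.05 rad and height (world z) of jack below 0.004 m and value of joint handle below 0.06 rad and value of joint board below 0.01 rad), for 0.2 s.
2. the handle is pushed down and the saddle raises the board (value of joint handle above 0.34 rad and value of joint board above 0.06 rad and contact force between saddle and bench_unit above 2 N), for 0.2 s.
At the end, for the whole second after the job is handed in: The robot is pressing or holding the jack's handle down (beyond 0.34 of 0.40 rad), the saddle is within 12 mm of the lift pad's middle and carries the board (more than 2 N), the board is raised beyond 0.06 rad and at rest, the jack stands flat on the table and the robot does not touch the board (all of step 2 and horizontal distance between saddle_top and lift_pad below 0.012 m and contact force between any of the fingers, the arm and jack above 1 N and not (contact force between any of the fingers, the arm and bench_unit above 0.5 N) and angle between jack's own z axis and vertical below 0.05 rad and height (world z) of jack below 0.004 m and linear speed of jack below 0.02 m/s and velocity of joint board between -0.05 and 0.05 rad/s); the arm keeps its last pose, push and grip.
It fails at once if the gripper lifts or pushes the breadboard unit itself (more than 5 N) (contact force between any of the fingers, the arm and bench_unit above 5 N).
It fails at once if a bystander is moved by more than 25 mm (distance of any of fork_clamp_b, screw_tin, slide_box from where it was at the start of the episode above 0.025 m).
It also fails if it takes over 48 s, if anything falls off the work surface, if the arm or the gripper's body presses on something with over 40 N, if the wrist force passes 120 N, or if a joint passes its speed limit or range.

ROBOT

A 6-joint arm with a two-finger parallel gripper is mounted at the origin on a cart in front of the work surface, level with it; the furniture and walls round the work are solid. World frame = base frame: x ahead of the robot, y to its left, z up, the work surface at z = 0. Lengths are in m, angles in rad, forces in N, time in s.
With the tool pointing down it reaches from about 0.225 to 0.725 m from the base axis. Payload 3.1 kg.
Tool frame: the origin (TCP) lies midway between the tips of the shut fingers; the grasp point (between the pads) lies 19 mm behind it; x points along the fingers, y is the direction in which the jaws open and shut, and the axes are right-handed (so a half turn about x gives the same grasp; the last joint's range is limited). The gripper opens to 85 mm and grips with 20 to 120 N. Pads are 22 mm wide; open, the fingers measure 114 mm over their backs; the gripper's body (76 mm by 85 mm) begins 54 mm behind the grasp point. The pads swing forward as they close: fully open they stand 13 mm farther back than shut.
Start: joints at [1.095, 0.048, 0.099, 1.622, 0, 1.443], TCP at [0.179, 0.494, 0.231] pointing down, gripper open.
Joint ranges: [-2.91, 2.91], [-0.99, 1.94], [-1.21, 1.42], [-2.12, 2.29], [-1.49, 1.47], [-3.14, 3.14]. Speed limits (rad/s): [2.79, 2.79, 3.14, 3.14, 3.14, 3.14].

INTERFACE

Orientations are given as [roll, pitch, yaw] about the fixed x, y, z axes, in that order (R = Rz(yaw) Ry(pitch) Rx(roll)).
In Python, from cell import manip, cams, find_in, outline_of gives the robot as it stands.
- The arm moves only by the tool step_arm, never from a script. Its argument "targets" is a list of rows, each an object with "travel": the shift along the tool's x, y, z in m, a list of three; "turn": the turn about the tool's x in rad. A call has 1 to 12 rows; each row shifts and turns the pose as measured when the row begins, along the tool's axes as they then stand; what a row does not reach is not made up. A row lasts 1/12 s, in which the tool goes at most 41.7 mm and 7.16 degrees, less where a joint would pass 70% of its speed; a pose out of reach is approached as far as the arm can. A call with a gripper value outside its range is refused whole. "claw" is the opening in per cent of the stroke, from 0 (shut) to 100 (fully open), set as the call begins (left out, the last holds). The fingers move at their own pace and stop on an object; "grip_force" is the grip in N (left out, the last holds). Time passes only in rows, so rows that do not move let the fingers close. It gives the time, the measured TCP pose, the force and the opening at its end, in the units of the state.
- manip.get_obs(): the state, without advancing time (a new reading comes with each control period).
- cams.capture(name): name is "scene" or "top" or "wrist"; returns a dict with "frame" (400x640x3 uint8, blue, green, red), "K" (3x3 intrinsics, pixels), "R" (3x3) and "t" (3): a world point X has camera coordinates R X + t. Camera axes: x right, y down, z forward; pixel columns grow to the right and rows downward; lengths in m; the calibration is good to about 2 mm. A picture is of the moment at which its call begins. There is no depth.
- manip.sign_off(): hands the job in, once; it reports no verdict.
Trained networks look in a picture, given as the dict that the camera call returned (one of the last four; its "shot" number tells which), for a name from the list of things; names that differ only in an ending like _2 or _b are one class to them, and where a whole thing is asked for, a point or a joint stands for the part that bears it (a point fixed in the world has none). Each returns a list of dicts, best first, with "confidence" (0 to 1); they miss things now and then, are a little off and sometimes report something else, mostly with a low value. They report only what shows in the picture. A call takes as long as a camera call.
- find_in(label, picture): "pixel" ([column, row] in pixels, amid what is visible of it).
- outline_of(label, picture): "mask" (400x640 bool, what is visible of it) and "pixel" ([column, row] in pixels, amid what is visible of it).
The state is a dict: "time": time; "joints": joint angles; "joint_vel": joint speeds; "tau": joint torques, N m; "tcp_pos": TCP position; "ee_rot": TCP orientation; "wrist_force": force on the tool from outside, world axes, zero at the start; "wrist_torque": the same for the moment, N m; "finger_gap": finger opening in m.
Only numpy, scipy, OpenCV 4.12 (cv2) and the standard library are available. Lean on these libraries where they do the work, as an engineer would, in place of code of your own. Each camera call takes 0.05 s, during which the arm holds its last target. There are 200 camera calls.

## Working session

There is one attempt and no reset: what is moved stays moved. The work goes in short steps, Python scripts to look and compute and a tool call to move; the robot and the scene stay as the last step left them, time stands still between calls to the robot, and variables do not carry over. Pictures are saved under pics/ and viewed, about 8 in all and at most 12, crops included, and the job is handed in when it is done.

Besides the shell and the picture viewer there is one more tool, called by a JSON object that holds its "api" and its "payload", one argument or row to a line. step_arm: Moves the arm, as the interface text tells. Its arguments: {"type":"object","properties":{"targets":{"type":"array"},"claw":{"type":"number"},"grip_force":{"type":"number"}},"required":["targets"]}

```bash
ls; mkdir -p pics; cat > h.py <<'E'
import numpy as np,cv2
from cell import manip,cams,find_in,outline_of
def ray(c,px,z):
    K,R,t=map(np.array,(c["K"],c["R"],c["t"]))
    d=R.T@np.linalg.inv(K)@np.array([px[0],px[1],1.]); o=-R.T@t
    return o+d*(z-o[2])/d[2]
def proj(c,X):
    p=np.array(c["K"])@(np.array(c["R"])@np.array(X,float)+np.array(c["t"])); return p[:2]/p[2]
E
python3 - <<'E'
from h import *
print(manip.get_obs())
H=dict(jack=.03,saddle=.06,handle_bar=.11,bench_unit=.08,lift_pad=.089,jack_grip=.07,fork_clamp_b=.01,screw_tin=.027,slide_box=.034,board=.086)
for n in("top","scene"):
    c=cams.capture(n); cv2.imwrite(f"pics/{n}0.png",c["frame"])
    for k,z in H.items():
        try:
            for r in find_in(k,c)[:2]: print(n,k,np.round(r["pixel"]),round(r["confidence"],2),ray(c,r["pixel"],z).round(3))
        except Exception as e: print(k,e)
E
```

```text
pics
{'time': 0.0, 'joints': array([1.09520930e+00, 4.87666818e-02, 9.75421576e-02, 1.62201748e+00,
       1.79210202e-05, 1.44300903e+00]), 'joint_vel': array([ 0.00039083, -0.00086936,  0.00115138, -0.00073526, -0.00010601,
        0.00118781]), 'tau': array([-1.42873591e-04, -3.38786602e+01,  3.20013213e+01,  2.03486398e-02,
       -1.43180287e-04,  1.04844048e-06]), 'tcp_pos': array([0.17864182, 0.49299423, 0.23008099]), 'ee_rot': array([-1.70591111,  1.56835058, -2.05371086]), 'wrist_force': array([-0.18537538, -0.45686539,  0.61454623]), 'wrist_torque': array([ 0.03972329,  0.03905683, -0.00950182]), 'finger_gap': 0.08546544269602979}
top jack [360. 206.] 0.88 [ 0.482 -0.148  0.03 ]
top saddle [329. 203.] 0.66 [ 0.489 -0.051  0.06 ]
top handle_bar [383. 206.] 0.86 [ 0.472 -0.209  0.11 ]
top bench_unit [219. 208.] 0.74 [0.477 0.282 0.08 ]
top lift_pad [222. 206.] 0.79 [0.481 0.271 0.089]
top jack_grip [361. 206.] 0.77 [ 0.479 -0.147  0.07 ]
top screw_tin [480. 220.] 0.73 [ 0.432 -0.522  0.027]
top slide_box [487. 183.] 0.83 [ 0.546 -0.547  0.034]
top board [221. 206.] 0.95 [0.483 0.275 0.086]
top board [361. 205.] 0.22 [ 0.478 -0.146  0.086]
scene jack [334. 208.] 0.96 [ 0.494 -0.136  0.03 ]
scene saddle [336. 211.] 0.72 [ 0.436 -0.079  0.06 ]
scene saddle [319. 208.] 0.45 [ 0.504 -0.053  0.06 ]
scene handle_bar [347. 193.] 0.45 [ 0.444 -0.155  0.11 ]
scene bench_unit [241. 259.] 0.82 [0.448 0.389 0.08 ]
scene lift_pad [237. 243.] 0.72 [0.516 0.346 0.089]
scene jack_grip [336. 209.] 0.58 [ 0.436 -0.079  0.07 ]
scene fork_clamp_b [298. 223.] 0.51 [0.539 0.03  0.01 ]
scene slide_box [381. 177.] 0.53 [ 0.514 -0.498  0.034]
scene board [235. 246.] 0.95 [0.512 0.361 0.086]
```

```bash
python3 - <<'E'
import cv2
a=cv2.imread("pics/top0.png")[120:290,120:520]; cv2.imwrite("pics/t0c.png",cv2.resize(a,None,fx=2,fy=2,interpolation=cv2.INTER_CUBIC))
E
```

```text
(no output)
```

View pics/t0c.png

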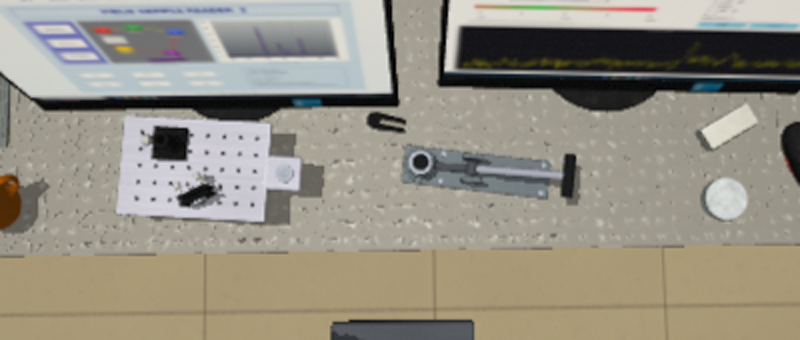

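View pics/scene0.png

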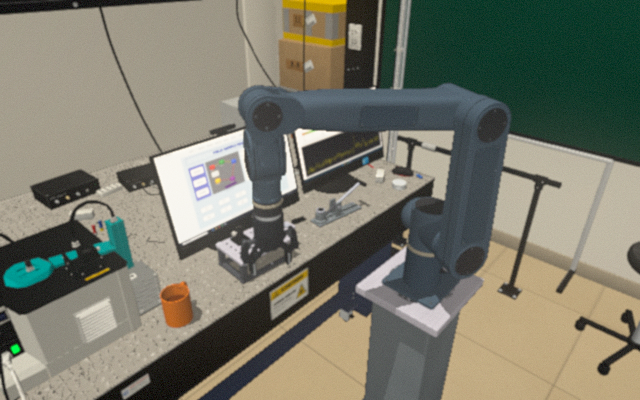

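The top view shows the ear disc at crop (286,173), saddle ring (421,161), cross bar (569,175) and fork clamp (385,122). In the scene view the gripper is clear of everything.

```bash
python3 - <<'E'
from h import *
c=cams.capture("top")
f=lambda u,v:(120+u/2,120+v/2)
for n,p,z in [("disc",(286,173),.089),("saddle",(421,161),.06),("bar",(569,175),.11),("bRbot",(265,221),.086),("bRtop",(271,124),.086),("bLtop",(124,116),.086),("bLbot",(117,213),.086),("fork",(385,122),.01)]:
    print(n,ray(c,f(*p),z).round(4))
print("camera",(-np.array(c["R"]).T@np.array(c["t"])).round(3))
w=cams.capture("wrist"); W=-np.array(w["R"]).T@np.array(w["t"]); print("wristcam",W.round(3),"axis",np.array(w["R"])[2].round(3), np.array(w["R"])[0].round(3))
from scipy.spatial.transform import Rotation as Ro
print(Ro.from_euler("xyz",manip.get_obs()["ee_rot"]).as_matrix().round(3))
E
```

```text
disc [0.4794 0.148  0.089 ]
saddle [ 0.4968 -0.055   0.06  ]
bar [ 0.4678 -0.2713  0.11  ]
bRbot [0.4081 0.18   0.086 ]
bRtop [0.5545 0.1713 0.086 ]
bLtop [0.5707 0.3954 0.086 ]
bLbot [0.4236 0.403  0.086 ]
fork [0.5657 0.0019 0.01  ]
camera [ 0.384 -0.053  1.236]
wristcam [0.118 0.516 0.374] axis [ 0.242 -0.088 -0.966] [ 0.341  0.94  -0.001]
[[-0.     0.341  0.94 ]
 [ 0.     0.94  -0.341]
 [-1.     0.    -0.   ]]
```

{"api": "step_arm", "payload": {
  "targets": [
    {"travel":[0,0,0],"turn":0.123},
    {"travel":[0,0,0],"turn":0.123},
    {"travel":[0,0,0],"turn":0.123},
    {"travel":[0,0,0],"turn":0.123},
    {"travel":[0,0,0],"turn":0.123},
    {"travel":[0,0,0],"turn":0.123},
    {"travel":[0,0,0],"turn":0.123},
    {"travel":[0,0,0],"turn":0.123},
    {"travel":[0,0,0],"turn":0.123},
    {"travel":[0,0,0],"turn":0.123},
    {"travel":[0,0,0],"turn":0.123}
  ],
  "claw": 100
}}

```text
time: 2.12
tcp_pos: [0.1789, 0.4935, 0.2313]
ee_rot: [-0.342, 1.571, -2.069]
wrist_force: [0.7, 0.5, -0.1]
finger_gap: 0.0854
```

```bash
cat >> h.py <<'E'
from scipy.spatial.transform import Rotation as Ro
def togo(x,y,z,yaw=None):
    o=manip.get_obs(); R=Ro.from_euler("xyz",o["ee_rot"]).as_matrix()
    ya=np.degrees(np.arctan2(R[1,1],R[0,1]))
    print("t",o["time"].__round__(2),"tcp",o["tcp_pos"].round(4),"yaw",ya.round(2),"xaxis",R[:,0].round(3),"F",o["wrist_force"].round(1),"gap",round(o["finger_gap"],4))
    print("travel mm",(1e3*R.T@(np.array([x,y,z])-o["tcp_pos"])).round(1),"turn",None if yaw is None else np.radians(ya-yaw).round(3))
E
python3 -c "
from h import *
togo(.486,-.134,.23,-7.6)"
```

```text
t 2.12 tcp [0.1789 0.4935 0.2313] yaw -8.94 xaxis [-0. -0. -1.] F [ 0.7  0.5 -0.1] gap 0.0854
travel mm [  1.3 400.9 572.2] turn -0.023
```

{"api": "step_arm", "payload": {
  "targets": [
    {"travel":[0,0.024,0.034],"turn":-0.01},
    {"travel":[0,0.024,0.034],"turn":-0.013},
    {"travel":[0,0.024,0.034],"turn":0},
    {"travel":[0,0.024,0.034],"turn":0},
    {"travel":[0,0.024,0.034],"turn":0},
    {"travel":[0,0.024,0.034],"turn":0},
    {"travel":[0,0.024,0.034],"turn":0},
    {"travel":[0,0.024,0.034],"turn":0},
    {"travel":[0,0.024,0.034],"turn":0},
    {"travel":[0,0.024,0.034],"turn":0},
    {"travel":[0,0.024,0.034],"turn":0},
    {"travel":[0,0.024,0.034],"turn":0}
  ]
}}

```text
time: 3.12
tcp_pos: [0.4085, 0.0518, 0.2291]
ee_rot: [2.089, 1.564, 0.399]
wrist_force: [1.0, 0.8, 1.0]
finger_gap: 0.0855
```

```bash
python3 - <<'E'
from h import *
togo(.486,-.134,.23,-7.6)
c=cams.capture("wrist"); cv2.imwrite("pics/w1.png",c["frame"])
for k,z in dict(saddle=.06,handle_bar=.11,jack_grip=.072,lift_pad=.089,board=.086,fork_clamp_b=.01).items():
    for r in find_in(k,c)[:1]: print(k,np.round(r["pixel"]),round(r["confidence"],2),ray(c,r["pixel"],z).round(4))
E
```

```text
t 3.12 tcp [0.4085 0.0518 0.2291] yaw -6.83 xaxis [ 0.006  0.003 -1.   ] F [1.  0.8 1. ] gap 0.0855
travel mm [ -0.9  99.  175.3] turn 0.013
saddle [398. 257.] 0.62 [ 0.4931 -0.0488  0.06  ]
handle_bar [394. 309.] 0.86 [ 0.473  -0.0821  0.11  ]
jack_grip [386. 279.] 0.81 [ 0.4744 -0.0698  0.072 ]
lift_pad [378.  32.] 0.87 [0.4784 0.1872 0.089 ]
board [378.  30.] 0.69 [0.4797 0.1892 0.086 ]
fork_clamp_b [443. 196.] 0.97 [0.5676 0.0047 0.01  ]
```

View pics/w1.png

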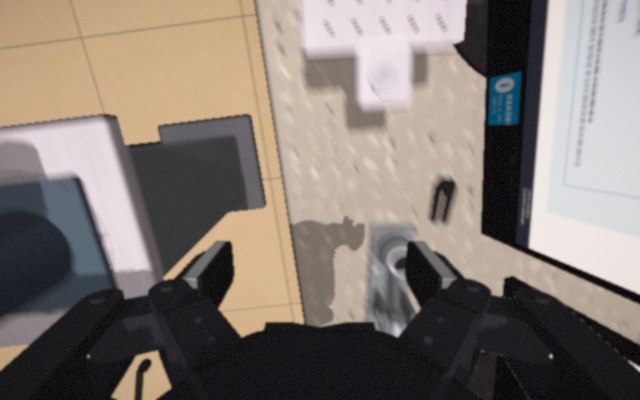

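Ear disc is at (386,78), saddle near (398,255), fork clamp (443,199), and the monitor's near edge around column 483–520. I'll check monitor clearance from both views.

```bash
python3 - <<'E'
from h import *
c=cams.capture("wrist");t=cams.capture("top")
print("disc",ray(c,(386,78),.089),"sad",ray(c,(399,255),.06))
def tri(p,q):
    A=[];b=[]
    for cc,px in((c,p),(t,q)):
        R=np.array(cc["R"]);d=R.T@np.linalg.inv(np.array(cc["K"]))@[px[0],px[1],1.];d/=np.linalg.norm(d);o=-R.T@np.array(cc["t"])
        P=np.eye(3)-np.outer(d,d);A.append(P);b.append(P@o)
    return np.linalg.solve(A[0]+A[1],b[0]+b[1])
print("monitor corner",tri((483,235),(120+397/2,120+103/2)))
E
```

```text
disc [0.48188578 0.1513793  0.089     ] sad [ 0.49274325 -0.04325319  0.06      ]
monitor corner [ 0.58361652 -0.02073332  0.07636391]
```

{"api": "step_arm", "payload": {
  "targets": [
    {"travel":[0,0.018,0.036],"turn":0.013},
    {"travel":[0,0.018,0.036],"turn":0},
    {"travel":[0,0.018,0.036],"turn":0},
    {"travel":[0,0.018,0.027],"turn":0}
  ]
}}

```text
time: 3.9
tcp_pos: [0.4633, -0.0791, 0.2303]
ee_rot: [2.294, 1.561, 0.622]
wrist_force: [-0.5, 0.3, -0.1]
finger_gap: 0.0855
```

```bash
python3 - <<'E'
from h import *
togo(.486,-.134,.23,-7.6)
c=cams.capture("wrist"); cv2.imwrite("pics/w2.png",c["frame"])
for k,z in dict(saddle=.06,handle_bar=.11,jack_grip=.072,lift_pad=.089,fork_clamp_b=.01).items():
    for r in find_in(k,c)[:1]: print(k,np.round(r["pixel"]),round(r["confidence"],2),ray(c,r["pixel"],z).round(4))
E
```

```text
t 3.9 tcp [ 0.4633 -0.0791  0.2303] yaw -5.8 xaxis [ 0.008  0.006 -1.   ] F [-0.5  0.3 -0.1] gap 0.0855
travel mm [ 0.2 28.1 52.4] turn 0.031
saddle [344. 157.] 0.59 [ 0.495  -0.0526  0.06  ]
handle_bar [342. 246.] 0.92 [ 0.4816 -0.1343  0.11  ]
jack_grip [336. 212.] 0.7 [ 0.4803 -0.1114  0.072 ]
fork_clamp_b [393.  95.] 0.84 [0.564  0.0092 0.01  ]
```

View pics/w2.png

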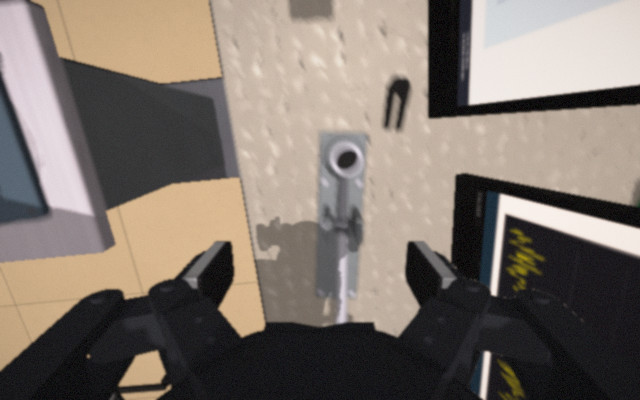

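Saddle centre at (346,158), side plates at about (327,217) and (358,222), base plate corners (320,132), (367,132), (317,297), (357,297); monitors are right of column 430.

```bash
python3 - <<'E'
from h import *
c=cams.capture("wrist")
P=[ray(c,p,.01) for p in((320,132),(367,132),(317,297),(357,297))]
f=(P[0]+P[1])/2;b=(P[2]+P[3])/2;d=f-b;print(*[p.round(4) for p in P],"front",f,"back",b,"len",np.linalg.norm(d),"ang",np.degrees(np.arctan2(d[1],d[0])))
s=ray(c,(346,158),.06);print("saddle",s)
for a in (80,82.4,84):
    u=np.array([np.cos(np.radians(a)),np.sin(np.radians(a)),0]);g=s-.08*u;print(a,g.round(4));togo(g[0],g[1],.23,a-90)
    v=np.array([-u[1],u[0],0])
    print([proj(c,[*(g+k*v*.022)[:2],.072]).round() for k in(1,-1)], proj(c,[*(s-u*.207)[:2],.01]).round(), proj(c,[*(s+u*.028)[:2],.01]).round())
E
```

```text
[ 0.4709 -0.0229  0.01  ] [ 0.5288 -0.0288  0.01  ] [ 0.443  -0.2528  0.01  ] [ 0.5004 -0.2589  0.01  ] front [ 0.4998297  -0.02583543  0.01      ] back [ 0.47171286 -0.25586355  0.01      ] len 0.23174014240968688 ang 83.03118136848104
saddle [ 0.49603928 -0.05196988  0.06      ]
80 [ 0.4821 -0.1308  0.06  ]
t 4.25 tcp [ 0.4626 -0.0769  0.2302] yaw -5.83 xaxis [ 0.007  0.007 -1.   ] F [-0.   0.4 -0.4] gap 0.0855
travel mm [ 0.  25.  51.6] turn 0.073
[array([321., 229.]), array([360., 232.])] [329. 298.] [344. 131.]
82.4 [ 0.4855 -0.1313  0.06  ]
t 4.25 tcp [ 0.4626 -0.0769  0.2302] yaw -5.83 xaxis [ 0.007  0.007 -1.   ] F [-0.   0.4 -0.4] gap 0.0855
travel mm [ 0.  28.3 51.8] turn 0.031
[array([324., 230.]), array([363., 231.])] [335. 298.] [343. 131.]
84 [ 0.4877 -0.1315  0.06  ]
t 4.25 tcp [ 0.4626 -0.0769  0.2302] yaw -5.83 xaxis [ 0.007  0.007 -1.   ] F [-0.   0.4 -0.4] gap 0.0855
travel mm [ 0.  30.5 51.8] turn 0.003
[array([326., 231.]), array([365., 231.])] [339. 298.] [343. 131.]
```

{"api": "step_arm", "payload": {
  "targets": [
    {"travel":[0,0.014,0.027],"turn":0.02},
    {"travel":[0,0.014,0.027],"turn":0},
    {"travel":[0.025,0,0],"turn":0},
    {"travel":[0.03,0,0],"turn":0},
    {"travel":[0.03,0,0],"turn":0},
    {"travel":[0,0,0],"turn":0}
  ]
}}

```text
time: 4.75
tcp_pos: [0.4875, -0.1267, 0.1473]
ee_rot: [1.952, 1.554, 0.275]
wrist_force: [-1.9, 0.2, -1.4]
finger_gap: 0.0855
```

```bash
python3 - <<'E'
from h import *
togo(.486,-.131,.036,-7)
E
```

```text
t 4.75 tcp [ 0.4875 -0.1267  0.1473] yaw -6.13 xaxis [ 0.017  0.005 -1.   ] F [-1.9  0.2 -1.4] gap 0.0855
travel mm [111.2  -2.8   5.2] turn 0.015
```

{"api": "step_arm", "payload": {
  "targets": [
    {"travel":[0.028,-0.001,0.002],"turn":0.01},
    {"travel":[0.028,-0.001,0.002],"turn":0.005},
    {"travel":[0.028,-0.001,0.001],"turn":0},
    {"travel":[0.02,0,0],"turn":0},
    {"travel":[0.006,0,0],"turn":0}
  ]
}}

```text
time: 5.17
tcp_pos: [0.4899, -0.1264, 0.0431]
ee_rot: [1.718, 1.543, 0.035]
wrist_force: [-0.9, 0.6, -0.9]
finger_gap: 0.085
```

{"api": "step_arm", "payload": {
  "targets": [
    {"travel":[0,0,0],"turn":0},
    {"travel":[0,0,0],"turn":0},
    {"travel":[0,0,0],"turn":0},
    {"travel":[0,0,0],"turn":0},
    {"travel":[0,0,0],"turn":0},
    {"travel":[0,0,0],"turn":0},
    {"travel":[0,0,0],"turn":0},
    {"travel":[0,0,0],"turn":0}
  ],
  "claw": 0,
  "grip_force": 70
}}

```text
time: 5.83
tcp_pos: [0.4881, -0.1232, 0.0481]
ee_rot: [1.757, 1.547, 0.078]
wrist_force: [-0.0, -0.9, -7.3]
finger_gap: 0.0423
```

```bash
python3 - <<'E'
from h import *
togo(.486,-.131,.036,-7)
c=cams.capture("wrist"); cv2.imwrite("pics/w3.png",c["frame"])
E
```

```text
t 5.83 tcp [ 0.4881 -0.1232  0.0481] yaw -6.2 xaxis [ 0.024  0.002 -1.   ] F [-0.  -0.9 -7.3] gap 0.0423
travel mm [12.  -1.6  8. ] turn 0.014
```

View pics/w3.png

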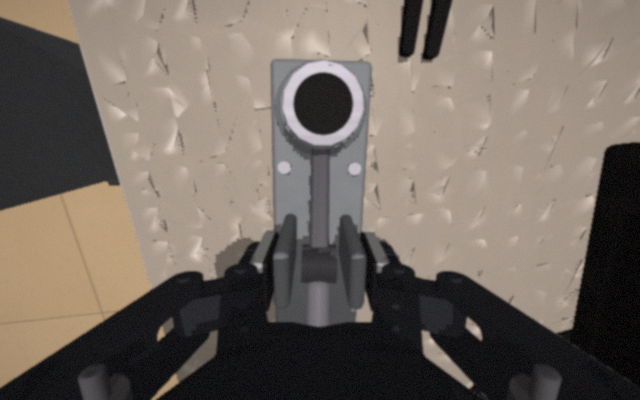

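Gripped (gap 42 mm), plates squarely between the pads; saddle ring centred at (323,103). The wrist carries about the jack's weight, so it is just off the table.

{"api": "step_arm", "payload": {
  "targets": [
    {"travel":[0,-0.006,-0.015],"turn":0},
    {"travel":[0,-0.008,-0.02],"turn":0},
    {"travel":[0,-0.008,-0.02],"turn":0},
    {"travel":[0,-0.008,-0.02],"turn":0},
    {"travel":[0,-0.006,-0.02],"turn":0},
    {"travel":[0,0,-0.02],"turn":0},
    {"travel":[0,0,-0.012],"turn":0},
    {"travel":[0,0,-0.005],"turn":0}
  ]
}}

```text
time: 6.55
tcp_pos: [0.4688, 0.0107, 0.048]
ee_rot: [1.434, 1.541, -0.253]
wrist_force: [-0.0, -1.6, -6.6]
finger_gap: 0.0426
```

```bash
python3 - <<'E'
from h import *
togo(.486,-.131,.036,-7)
c=cams.capture("wrist"); cv2.imwrite("pics/w4.png",c["frame"])
t=cams.capture("top"); a=t["frame"][150:260,180:440]; cv2.imwrite("pics/t4.png",cv2.resize(a,None,fx=3,fy=3,interpolation=cv2.INTER_CUBIC))
for k,z in dict(saddle=.06,lift_pad=.089,fork_clamp_b=.01).items():
    for r in find_in(k,c)[:1]: print(k,np.round(r["pixel"]),round(r["confidence"],2),ray(c,r["pixel"],z).round(4))
E
```

```text
t 6.55 tcp [0.4688 0.0107 0.048 ] yaw -6.67 xaxis [ 0.029 -0.008 -1.   ] F [-0.  -1.6 -6.6] gap 0.0426
travel mm [ 13.6  33.2 138.7] turn 0.006
saddle [324. 103.] 0.97 [0.4795 0.083  0.06  ]
fork_clamp_b [460. 210.] 0.69 [0.5657 0.0071 0.01  ]
```

View pics/w4.png

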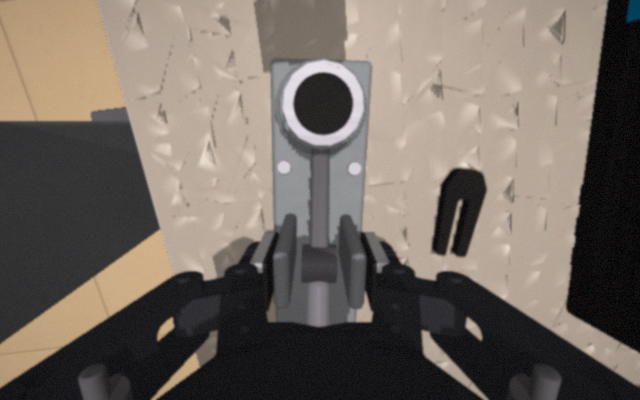

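Saddle ring at (324,103) in the wrist view, clamp clear at (460,210); the ear is out of this view, so I check the top view.

View pics/t4.png

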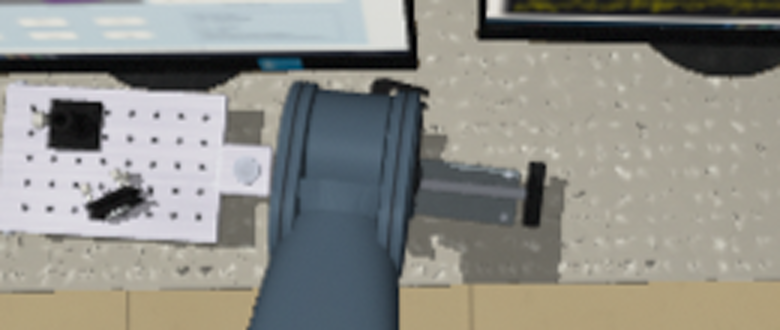

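Ear disc at crop (247,168), cross bar at (535,194).

```bash
python3 - <<'E'
from h import *
togo(.486,-.131,.036,-7)
t=cams.capture("top"); f=lambda u,v:(180+(u-1)/3,150+(v-1)/3)
d=ray(t,f(247,168),.089); b=ray(t,f(535,194),.113)
a=np.radians(83.4);s=b+.218*np.array([np.cos(a),np.sin(a),0])
c=cams.capture("wrist"); r=find_in("saddle",c)[0]; w=ray(c,r["pixel"],.064)
print("disc",d,"bar",b,"saddle from bar",s,"wrist saddle",w,"outline",ray(c,outline_of("saddle",c)[0]["pixel"],.064))
fx,fy=c["frame"].shape[:2]
E
```

```text
t 6.8 tcp [0.4689 0.0089 0.0479] yaw -6.8 xaxis [ 0.029 -0.008 -1.   ] F [ 0.4  0.1 -6.5] gap 0.0428
travel mm [ 13.5  33.2 136.8] turn 0.003
disc [0.48193749 0.15099858 0.089     ] bar [ 0.44978658 -0.13452164  0.113     ] saddle from bar [0.47484288 0.08203362 0.113     ] wrist saddle [0.48025694 0.0810868  0.064     ] outline [0.47920556 0.08113101 0.064     ]
```

{"api": "step_arm", "payload": {
  "targets": [
    {"travel":[0.002,0,0],"turn":0},
    {"travel":[0.002,0,0],"turn":0},
    {"travel":[0.001,0,0],"turn":0}
  ]
}}

```text
time: 7.25
tcp_pos: [0.469, 0.0085, 0.0479]
ee_rot: [1.492, 1.541, -0.199]
wrist_force: [-1.7, 0.5, -5.1]
finger_gap: 0.0427
```

{"api": "step_arm", "payload": {
  "targets": [
    {"travel":[0.005,0,0],"turn":0},
    {"travel":[0.003,0,0],"turn":0}
  ]
}}

```text
time: 7.42
tcp_pos: [0.4692, 0.0085, 0.0478]
ee_rot: [1.512, 1.541, -0.18]
wrist_force: [-7.0, 1.9, 6.2]
finger_gap: 0.0429
```

```bash
python3 - <<'E'
from h import *
togo(.471,.0775,.045,-7)
s=cams.capture("scene"); a=s["frame"][170:290,200:400]; cv2.imwrite("pics/s5.png",cv2.resize(a,None,fx=4,fy=4,interpolation=cv2.INTER_CUBIC))
E
```

```text
t 7.42 tcp [0.4692 0.0085 0.0478] yaw -6.89 xaxis [ 0.03  -0.005 -1.   ] F [-7.   1.9  6.2] gap 0.0429
travel mm [  2.5  -6.6 -68.7] turn 0.002
```

View pics/s5.png

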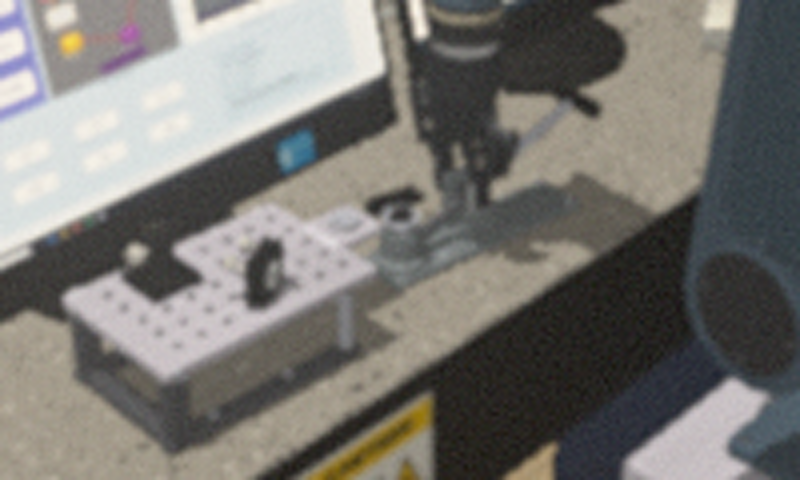

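The jack rests on the table (wrist force turned positive when pressing), in front of the ear; I slide it in.

{"api": "step_arm", "payload": {
  "targets": [
    {"travel":[0,-0.002,-0.01],"turn":0},
    {"travel":[0,-0.002,-0.014],"turn":0},
    {"travel":[0,-0.002,-0.014],"turn":0},
    {"travel":[0,-0.001,-0.012],"turn":0}
  ]
}}

```text
time: 7.8
tcp_pos: [0.4707, 0.0549, 0.0483]
ee_rot: [1.309, 1.533, -0.39]
wrist_force: [0.3, -3.2, -4.8]
finger_gap: 0.0427
```

```bash
python3 - <<'E'
from h import *
togo(.471,.0775,.048,-7)
E
```

```text
t 7.8 tcp [0.4707 0.0549 0.0483] yaw -7.33 xaxis [ 0.035 -0.014 -0.999] F [ 0.3 -3.2 -4.8] gap 0.0427
travel mm [  0.   -2.6 -22.5] turn -0.006
```

{"api": "step_arm", "payload": {
  "targets": [
    {"travel":[0.001,-0.001,-0.01],"turn":-0.006},
    {"travel":[0.001,-0.001,-0.008],"turn":0},
    {"travel":[0.001,-0.001,-0.004],"turn":0}
  ]
}}

```text
time: 8.05
tcp_pos: [0.4747, 0.073, 0.0486]
ee_rot: [1.101, 1.518, -0.592]
wrist_force: [-2.5, -6.0, 2.2]
finger_gap: 0.0426
```

```bash
python3 - <<'E'
from h import *
togo(.471,.0775,.048,-7)
c=cams.capture("wrist"); cv2.imwrite("pics/w6.png",c["frame"])
for k,z in dict(saddle=.06,lift_pad=.089).items():
    for r in find_in(k,c)[:1]: print(k,np.round(r["pixel"]),round(r["confidence"],2),ray(c,r["pixel"],z).round(4))
E
```

```text
t 8.05 tcp [0.4747 0.073  0.0486] yaw -6.99 xaxis [ 0.044 -0.03  -0.999] F [-2.5 -6.   2.2] gap 0.0426
travel mm [ 0.3 -4.2 -4.1] turn 0.0
lift_pad [301.  67.] 0.74 [0.4778 0.1565 0.089 ]
```

View pics/w6.png

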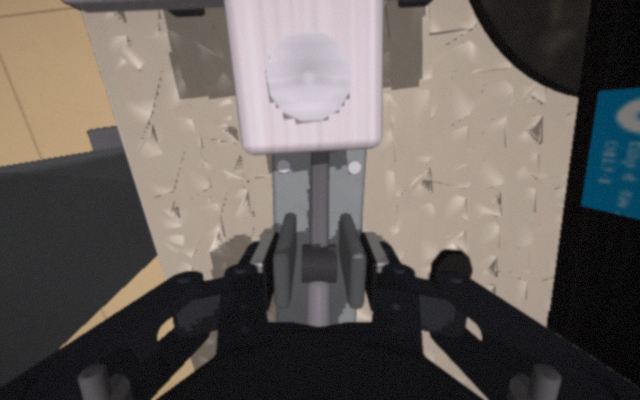

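Ear disc centre at (308,77) in the wrist view; the jack sits in the gripper as before, saddle hidden under the ear.

```bash
python3 - <<'E'
from h import *
c=cams.capture("wrist");K,R,t=map(np.array,(c["K"],c["R"],c["t"]))
# saddle in camera coords: ring 36mm outer dia seen at (323,104); depth from ring width ~84 px
for dep in (K[0,0]*.036/84,.125,.13):
    s=R.T@(np.linalg.inv(K)@[323,104,1.]*dep-t); print("depth",round(dep,4),"saddle",s.round(4))
print("disc",ray(c,(308,77),.089),"radius px->", K[0,0]*.028/85)
togo(.471,.0775,.048,-7)
E
```

```text
depth 0.1226 saddle [0.4853 0.1453 0.0607]
depth 0.125 saddle [0.4854 0.1453 0.0582]
depth 0.13 saddle [0.4858 0.1455 0.053 ]
disc [0.47965466 0.15337613 0.089     ] radius px-> 0.09425440258782385
t 8.25 tcp [0.4747 0.0732 0.0484] yaw -7.03 xaxis [ 0.044 -0.027 -0.999] F [-0.1 -4.9  2.3] gap 0.0426
travel mm [ 0.1 -4.2 -3.8] turn -0.001
```

{"api": "step_arm", "payload": {
  "targets": [
    {"travel":[0,-0.004,-0.004],"turn":0},
    {"travel":[0,-0.003,-0.003],"turn":0}
  ]
}}

```text
time: 8.42
tcp_pos: [0.4718, 0.0792, 0.0494]
ee_rot: [1.173, 1.512, -0.525]
wrist_force: [1.9, -2.4, -2.6]
finger_gap: 0.0426
```

```bash
python3 - <<'E'
from h import *
c=cams.capture("wrist");K,R,t=map(np.array,(c["K"],c["R"],c["t"]))
print("saddle",(R.T@(np.linalg.inv(K)@[323,104,1.]*.1226-t)).round(4))
r=find_in("lift_pad",c); o=outline_of("lift_pad",c)
print(r[0] if r else None, [x["pixel"] for x in o[:1]])
g=cv2.medianBlur(c["frame"][20:150,230:390,:].max(2),5)
h=cv2.HoughCircles(g,cv2.HOUGH_GRADIENT,1.5,60,param1=60,param2=20,minRadius=36,maxRadius=50)
if h is not None:
    for x in h[0][:3]: print("circle",x+[230,20,0],ray(c,(x[0]+230,x[1]+20),.089).round(4))
togo(.470,.079,.048,-7)
E
```

```text
saddle [0.4826 0.1511 0.0616]
{'pixel': [307.4, 55.0], 'confidence': 0.66} [[309.0, 56.2]]
circle [320.75       100.25        38.40000153] [0.4801 0.1517 0.089 ]
t 8.57 tcp [0.4714 0.0797 0.049 ] yaw -7.19 xaxis [ 0.05  -0.028 -0.998] F [ 2.9 -2.4 -2.1] gap 0.0428
travel mm [ 0.9 -1.4  0.8] turn -0.003
```

Saddle measures within about 3 mm of the disc. Releasing.

{"api": "step_arm", "payload": {
  "targets": [
    {"travel":[0.001,0,0],"turn":0},
    {"travel":[0.001,0,0],"turn":0},
    {"travel":[0,0,0],"turn":0},
    {"travel":[0,0,0],"turn":0},
    {"travel":[0,0,0],"turn":0},
    {"travel":[0,0,0],"turn":0}
  ],
  "claw": 90
}}

```text
time: 9.07
tcp_pos: [0.471, 0.0815, 0.047]
ee_rot: [1.232, 1.517, -0.462]
wrist_force: [0.1, -0.2, 0.1]
finger_gap: 0.0769
```

```bash
python3 - <<'E'
from h import *
togo(.470,.079,.18,-7)
E
```

```text
t 9.07 tcp [0.471  0.0815 0.047 ] yaw -7.05 xaxis [ 0.049 -0.024 -0.999] F [ 0.1 -0.2  0.1] gap 0.0769
travel mm [-132.8    6.1    5. ] turn -0.001
```

{"api": "step_arm", "payload": {
  "targets": [
    {"travel":[-0.02,0,0],"turn":0},
    {"travel":[-0.03,0,0],"turn":0},
    {"travel":[-0.035,0,0.002],"turn":0},
    {"travel":[-0.035,0,0.003],"turn":0},
    {"travel":[-0.01,0,0.01],"turn":0},
    {"travel":[0,0,0.02],"turn":0},
    {"travel":[0,0,0.03],"turn":0},
    {"travel":[0,0,0.03],"turn":0},
    {"travel":[0,0,0.03],"turn":0},
    {"travel":[0,0,0.02],"turn":0}
  ],
  "claw": 0
}}

```text
time: 9.9
tcp_pos: [0.4457, -0.0607, 0.1851]
ee_rot: [1.233, 1.517, -0.449]
wrist_force: [1.0, 0.3, -0.1]
finger_gap: 0.0001
```

```bash
python3 - <<'E'
from h import *
togo(.45,-.07,.17,-7)
c=cams.capture("wrist"); t=cams.capture("top"); cv2.imwrite("pics/w7.png",np.vstack([cv2.resize(c["frame"],(512,320)),cv2.resize(t["frame"][160:240,200:370],(595,280),interpolation=cv2.INTER_CUBIC)[:,:512]]))
for cc,n in((c,"w"),(t,"t")):
  for k,z in dict(saddle=.06,lift_pad=.089,handle_bar=.11).items():
    for r in find_in(k,cc)[:1]: print(n,k,np.round(r["pixel"]),round(r["confidence"],2),ray(cc,r["pixel"],z).round(4))
E
```

```text
t 9.9 tcp [ 0.4457 -0.0607  0.1851] yaw -6.32 xaxis [ 0.048 -0.023 -0.999] F [ 1.   0.3 -0.1] gap 0.0001
travel mm [15.5  4.5  8.5] turn 0.012
w handle_bar [418. 106.] 0.21 [0.5307 0.0051 0.11  ]
t lift_pad [221. 203.] 0.95 [0.4918 0.275  0.089 ]
t handle_bar [479. 219.] 0.63 [ 0.4315 -0.4872  0.11  ]
```

View pics/w7.png

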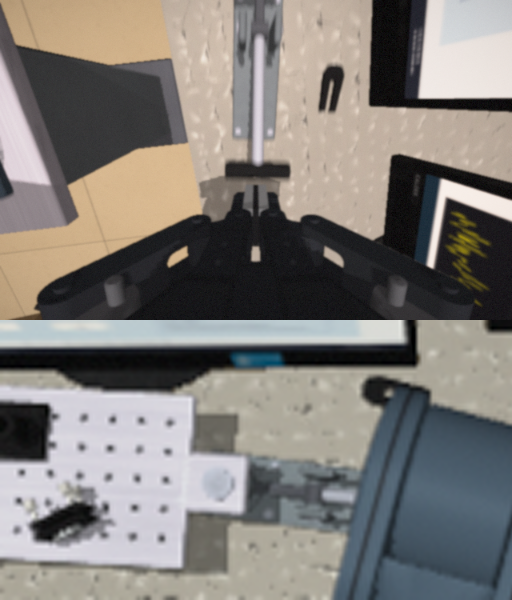

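Cross bar at wrist pixel (322,214), base plate rear end at about (291,170)–(344,171); handle up, board still down.

```bash
python3 - <<'E'
from h import *
c=cams.capture("wrist"); b=ray(c,(322,214),.11); P=[ray(c,p,.01) for p in((291,172),(344,171))]
m=(P[0]+P[1])/2; print("bar",b,"rear",P,m)
a=np.radians(83);u=np.array([np.cos(a),np.sin(a),0])
print("saddle from bar",b+.218*u,"from rear",m+.207*u,"bar-rear lateral dir")
togo(b[0],b[1],.13)
E
```

```text
bar [ 0.45159718 -0.06549637  0.11      ] rear [array([ 0.42453883, -0.04698832,  0.01      ]), array([ 0.48365591, -0.05280777,  0.01      ])] [ 0.45409737 -0.04989805  0.01      ]
saddle from bar [0.47816469 0.15087869 0.11      ] from rear [0.47932432 0.15555901 0.01      ] bar-rear lateral dir
t 10.35 tcp [ 0.446  -0.0576  0.1846] yaw -6.18 xaxis [ 0.047 -0.022 -0.999] F [-1.4 -0.3 -0. ] gap -0.0001
travel mm [55.   3.7  6.4] turn None
```

{"api": "step_arm", "payload": {
  "targets": [
    {"travel":[0.02,0.002,0.004],"turn":0},
    {"travel":[0.025,0.002,0.003],"turn":0},
    {"travel":[0.01,0.001,0.003],"turn":0}
  ]
}}

```text
time: 10.6
tcp_pos: [0.4561, -0.0674, 0.1329]
ee_rot: [1.28, 1.51, -0.393]
wrist_force: [-0.1, 0.5, -0.3]
finger_gap: 0.0002
```

```bash
python3 - <<'E'
from h import *
togo(.4515,-.067,.119)
togo(.4515,-.078,.06)
E
```

```text
t 10.6 tcp [ 0.4561 -0.0674  0.1329] yaw -5.82 xaxis [ 0.056 -0.023 -0.998] F [-0.1  0.5 -0.3] gap 0.0002
travel mm [13.6 -5.4 -0.2] turn None
t 10.6 tcp [ 0.4561 -0.0674  0.1329] yaw -5.82 xaxis [ 0.056 -0.023 -0.998] F [-0.1  0.5 -0.3] gap 0.0002
travel mm [72.7 -7.7  9.7] turn None
```

{"api": "step_arm", "payload": {
  "targets": [
    {"travel":[0.008,-0.002,0],"turn":0},
    {"travel":[0.008,-0.002,0],"turn":0},
    {"travel":[0.008,-0.001,0.002],"turn":0},
    {"travel":[0.008,-0.001,0.002],"turn":0},
    {"travel":[0.008,-0.001,0.002],"turn":0},
    {"travel":[0.008,0,0.001],"turn":0}
  ]
}}

```text
time: 11.1
tcp_pos: [0.452, -0.0758, 0.086]
ee_rot: [1.225, 1.505, -0.445]
wrist_force: [-5.4, -1.1, 7.1]
finger_gap: 0.0002
```

```bash
python3 - <<'E'
from h import *
togo(.4515,-.078,.06)
E
```

```text
t 11.1 tcp [ 0.452  -0.0758  0.086 ] yaw -5.65 xaxis [ 0.059 -0.028 -0.998] F [-5.4 -1.1  7.1] gap 0.0002
travel mm [26.  -1.9  1.6] turn None
```

{"api": "step_arm", "payload": {
  "targets": [
    {"travel":[0.007,-0.001,0.001],"turn":0},
    {"travel":[0.007,-0.001,0.001],"turn":0},
    {"travel":[0.007,0,0],"turn":0},
    {"travel":[0.007,0,0],"turn":0}
  ]
}}

```text
time: 11.43
tcp_pos: [0.4514, -0.0794, 0.0615]
ee_rot: [1.222, 1.502, -0.449]
wrist_force: [-3.8, 0.6, 5.8]
finger_gap: -0.0003
```

```bash
python3 - <<'E'
from h import *
togo(.4515,-.078,.06)
E
```

```text
t 11.43 tcp [ 0.4514 -0.0794  0.0615] yaw -5.68 xaxis [ 0.062 -0.03  -0.998] F [-3.8  0.6  5.8] gap -0.0003
travel mm [ 1.5 -0.1 -1.4] turn None
```

{"api": "step_arm", "payload": {
  "targets": [
    {"travel":[0.005,0,0],"turn":0},
    {"travel":[0.005,0,0],"turn":0},
    {"travel":[0.006,0,0],"turn":0},
    {"travel":[0.006,0,0],"turn":0}
  ]
}}

```text
time: 11.77
tcp_pos: [0.452, -0.0797, 0.0579]
ee_rot: [1.23, 1.5, -0.439]
wrist_force: [-16.5, 3.8, 33.9]
finger_gap: 0.0
```

```bash
python3 - <<'E'
from h import *
togo(.4515,-.078,.06)
s=cams.capture("scene"); a=s["frame"][190:290,200:380]; w=cams.capture("wrist")
t=cams.capture("top")["frame"][160:240,200:370]
cv2.imwrite("pics/e8.png",np.vstack([cv2.resize(a,(576,320),interpolation=cv2.INTER_CUBIC),cv2.resize(w["frame"],(576,270))[:270]]))
togo(.4515,-.078,.06)
E
```

```text
t 11.77 tcp [ 0.452  -0.0797  0.0579] yaw -5.6 xaxis [ 0.064 -0.03  -0.997] F [-16.5   3.8  33.9] gap 0.0
travel mm [-2.2 -0.5 -1.6] turn None
t 11.92 tcp [ 0.452  -0.0797  0.058 ] yaw -5.6 xaxis [ 0.065 -0.03  -0.997] F [-15.9   4.4  33.2] gap -0.0002
travel mm [-2.  -0.5 -1.6] turn None
```

View pics/e8.png

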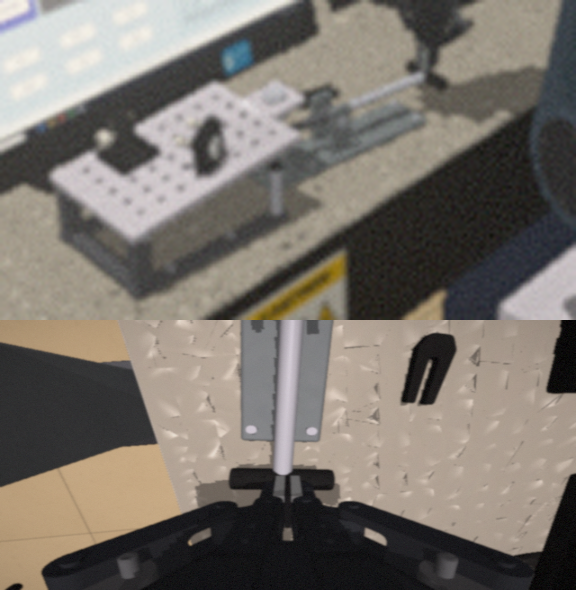

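Handle level, board visibly raised, base flat. I ease the push and check the jack's position from the base's rear corners at wrist pixels (268,178) and (353,179).

{"api": "step_arm", "payload": {
  "targets": [
    {"travel":[0.003,0,0],"turn":0},
    {"travel":[0.003,0,0],"turn":0}
  ]
}}

```text
time: 12.08
tcp_pos: [0.4517, -0.0795, 0.0605]
ee_rot: [1.232, 1.498, -0.437]
wrist_force: [-6.0, 0.7, 10.8]
finger_gap: -0.0001
```

```bash
python3 - <<'E'
from h import *
togo(.4515,-.078,.058)
c=cams.capture("wrist"); P=[ray(c,p,.01) for p in((268,178),(353,179))]; m=(P[0]+P[1])/2
e=P[1]-P[0]; n=np.array([-e[1],e[0],0])/np.linalg.norm(e); print("rear",m,"dir",np.degrees(np.arctan2(n[1],n[0])),"saddle",m+.207*n, "saddle@83.5",m+.207*np.array([np.cos(1.457),np.sin(1.457),0]))
t=cams.capture("top"); a=t["frame"][160:250,200:400]; cv2.imwrite("pics/e9.png",cv2.resize(a,None,fx=4,fy=4,interpolation=cv2.INTER_CUBIC))
E
```

```text
t 12.08 tcp [ 0.4517 -0.0795  0.0605] yaw -5.55 xaxis [ 0.066 -0.031 -0.997] F [-6.   0.7 10.8] gap -0.0001
travel mm [ 2.5 -0.5 -1.6] turn None
rear [ 0.4526278  -0.05304929  0.01      ] dir 82.88983096608243 saddle [0.47824976 0.15235887 0.01      ] saddle@83.5 [0.47613283 0.15261187 0.01      ]
```

View pics/e9.png

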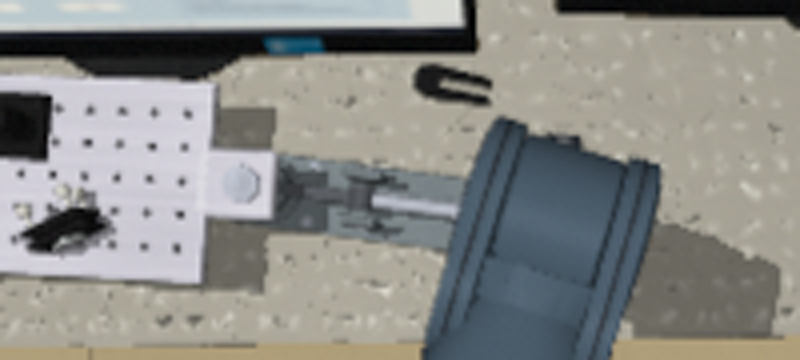

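```bash
python3 - <<'E'
from h import *
for i in range(6): cams.capture("top")
togo(.4515,-.078,.058); print(manip.get_obs()["joint_vel"].round(4))
E
```

```text
t 12.48 tcp [ 0.4517 -0.0796  0.06  ] yaw -5.56 xaxis [ 0.066 -0.031 -0.997] F [-7.8  2.3 14.8] gap 0.0
travel mm [ 1.9 -0.5 -1.6] turn None
[ 0.0002  0.0021  0.0016 -0.0015 -0.0003  0.0008]
```

Steady push of about 15 N with the handle at its stop; handing in.

```bash
python3 - <<'E'
from h import *
print(manip.sign_off()); togo(.4515,-.078,.06)
E
```

```text
the job is handed in; nothing more can be done
None
the job is handed in; nothing more can be done
```

I gripped the jack over its side plates, slid it under the ear and released it. I then pressed the cross bar down with the shut fingers and handed in while holding it there, at about 12.5 s. The hand-in reports no verdict, so these are my own last checks:

- **Handle:** it looked level in the scene view. The fingertips stood at z = 0.060 m, about where full travel puts the top of the bar, with a steady push of about 15 N.
- **Position:** the saddle worked out at (0.478, 0.152) from the base plate's rear corners. The ear disc is at about (0.481, 0.151), so they are about 3 mm apart against a 12 mm limit. My measurements of the disc differed by 2–3 mm between cameras.
- **Board and bystanders:** the board looked raised in the scene view and the gripper stood well clear of it. I kept clear of the fork clamp, and its measured position stayed within about 5 mm until the jack was carried past; later pictures show it undisturbed. I did not re-check the tin or the slide box, but the arm never went near them.

**Not ideal:**
- The tool built up a tilt of about 0.07 rad.
- There is a sideways force of about 8 N on the bar, but the jack did not measurably move.
- The first push peaked near 34 N, so I eased it.
- I did not measure the board angle or the saddle force directly.

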